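# Dock the scanner and present a carton to it

### The job

Seat the barcode scanner that lies on the counter fully down in its stand, with its window looking out over the stand's front end, and let go of it. Then lift the one tall carton out of the wooden crate and hold it upright and still in the air in front of the scanner, its barcode squarely facing the window, centred at the window's height and about 80 mm away from it. Finish while still holding the carton there, touching nothing else with it, and leave the other goods standing where they are.

Things in the scene. Friction and masses are not known exactly. Their poses are not given: they have to be found in the camera images.
- scanner_mid (a point): Black barcode scanner, loose, 220 g, 160 mm long, right way up on the counter. Grip point in mid-handle, at the centre of mass, 14 mm above the flat underside. x axis points along it to the window end, z up. Along x from here: handle (36 mm wide, 28 mm high) from -85 to +25 mm, head (60 mm wide, 36 mm high) from +25 to +75 mm.
- window (a point): Centre of the scanner's window, on the end face of its head, 75 mm ahead of scanner_mid and 18 mm above the underside; same axes as scanner_mid, x looking outward.
- stand: Fixed grey stand: foot 110 x 100 x 12 mm, a post, and on it a cradle, floor 140 mm above the counter. Origin on the counter under the cradle's centre; x axis points level to the front end, the way the seated scanner looks; z up. From x -39 to +33 mm the cradle is only a 30 mm wide, 10 mm thick strip, open at both sides for fingers. The scanner goes in from above.
- seat (a point): Where scanner_mid lies when the scanner is seated: 5 mm ahead of the stand's origin, 154 mm above the counter; axes as the stand's, and the scanner's x along its x. Play 3 mm to each side, 5 mm lengthwise. Side walls 21 mm high with rounded tops: beside the head 78 mm wide outside, beside the handle's rear 54 mm; end lips 8 mm (front), 16 mm (rear) high.
- scan_spot (a point): The point in the air, fixed to the stand, 80 mm straight ahead of the seated scanner's window and 158 mm above the counter, where the centre of the barcode belongs; axes as the stand's (x away from the scanner).
- carton_mid (a point): Centre of the tall cardboard carton, loose, about 200 g, 34 x 80 x 160 mm (along its x, y, z), standing upright in the crate; 80 mm above its underside. x axis: normal of the broad face that carries the barcode, pointing outward; at the start it looks to the robot's left (+y), within about 0.5 rad. z up.
- code (a point): Centre of the barcode (a 52 x 36 mm pale label with dark bars) on the tall carton's broad face, 17 mm along x from carton_mid, at the same height; same axes as carton_mid.
- crate: Fixed slatted dark wooden crate, open at the top, outside 170 x 280 x 75 mm (along its x, y, z), walls and floor 8 mm. Origin: centre of its underside. The tall carton, the low carton and the tin stand in a row along its y, about 78 mm apart, in any order.
- lowbox_mid (a point): Centre of the low cardboard carton, 34 x 80 x 100 mm, standing in the crate; bystander.
- tin_mid (a point): Centre of a round tin, 58 mm across, 70 mm high, standing in the crate; bystander.
- jar_mid (a point): Centre of a pale glass jar with a paper label and a metal lid, 84 mm across, 120 mm high, on the counter beyond the work; bystander.

How it is judged (in metres and radians):
On the way, in this order (a step that is already met when the one before it is completed fails the run):
1. the scanner is seated in its stand and let go (x of window in the frame of stand between 0.07 and 0.09 m and y of window in the frame of stand between -0.009 and 0.009 m and z of window in the frame of stand between 0.152 and 0.162 m and z of scanner_mid in the frame of stand between 0.148 and 0.158 m and angle between scanner_mid's own z axis and vertical below 0.08 rad and angle between the x axis of scanner_mid and the x axis of stand, either way round below 0.12 rad and contact force between scanner and the arm below 0.1 N and contact force between scanner and the fingers below 0.1 N), for 0.2 s.
2. the tall carton is lifted clear of the crate (height (world z) of carton_mid above 0.12 m and contact force between carton and the fingers above 0.5 N and contact force between carton and crate below 0.1 N), for 0.1 s.
At the end, for the whole second after the job is handed in: Scanner let go, fully down in the stand, window at the front end; tall carton held by the fingers alone, still, upright within 0.15 rad, barcode facing the window within 0.2 rad and its centre within 25 mm of the scan spot (all of step 1 and distance between code and scan_spot below 0.025 m and x of window in the frame of carton_mid above 0 m and angle between the x axis of carton_mid and the x axis of stand, either way round below 0.2 rad and angle between carton_mid's own z axis and vertical below 0.15 rad and contact force between carton and the fingers above 0.5 N and linear speed of carton below 0.02 m/s and contact force between carton and crate below 0.1 N and contact force between carton and stand below 0.1 N and contact force between carton and scanner below 0.1 N and contact force between carton and lowbox below 0.1 N and contact force between carton and tin below 0.1 N and contact force between carton and jar below 0.1 N); the arm keeps its last pose, push and grip.
It fails at once if another of the goods is knocked over or shifted by more than 40 mm (distance of any of lowbox_mid, tin_mid, jar_mid from where it was at the start of the episode above 0.04 m or angle between any of lowbox_mid, tin_mid, jar_mid's own z axis and vertical above 0.5 rad).
It also fails if it takes over 58 s, if anything falls off the work surface, if the arm or the gripper's body presses on something with over 40 N, if the wrist force passes 120 N, or if a joint passes its speed limit or range.

### The arm

A 7-joint arm with a two-finger parallel gripper is mounted at the origin on the work surface. World frame = base frame: x ahead of the robot, y to its left, z up, the work surface at z = 0. Lengths are in mm, angles in rad, forces in N, time in s.
With the tool pointing down it reaches from about 400 to 900 mm from the base axis. Payload 5.5 kg.
Tool frame: the origin (TCP) lies midway between the tips of the shut fingers; the grasp point (between the pads) lies 19 mm behind it; z points along the fingers, y is the direction in which the jaws open and shut (so a half turn about z gives the same grasp; the last joint's range is limited). The gripper opens to 92 mm and grips with 3 to 60 N. Pads are 19 mm wide; open, the fingers measure 130 mm over their backs; the gripper's body (75 mm by 190 mm) begins 47 mm behind the grasp point.
Start: joints at [1.577, 0.501, -0.427, 1.55, 0.221, 1.138, -0.21], TCP at [165.125, -628.676, 226.729] pointing down, gripper open.
Joint ranges: [-2.88, 2.88], [-0.31, 2.03], [-1.54, 1.56], [0.2, 2.42], [-1.41, 4.55], [0.19, 2.02], [-2.57, 2.57]. Speed limits (rad/s): [2.57, 2.57, 3.14, 3.14, 3.14, 3.14, 3.14].

### API

Orientations are given as [roll, pitch, yaw] about the fixed x, y, z axes, in that order (R = Rz(yaw) Ry(pitch) Rx(roll)).
In Python, from cell import manip gives the robot as it stands.
- The arm moves only by the shell command python3 -m inch 'ROWS'. ROWS is a JSON object of lists of equal length, an entry for each row: "fingers": the closure, from 0 (fully open) to 1 (shut); "slide": the shift along the tool's x, y, z in mm, a list of three; "rot": the turn, a rotation vector about the tool's x, y, z in degrees, a list of three. A call has 1 to 8 rows; each row is the pose to reach, as a shift and turn from the pose commanded when the call began, along the tool's axes at that moment; what a row does not reach only later rows make up. A row lasts 1/8 s, in which the tool goes at most 62.5 mm and 10.7 degrees, less where a joint would pass 70% of its speed; a pose out of reach is approached as far as the arm can. A call with a gripper value outside its range is refused whole. The fingers move at their own pace and stop on an object; the grip force is fixed at half the most. Time passes only in rows, so rows that repeat a pose let the fingers close. It gives the time, the measured TCP pose, the force and the opening at its end, in the units of the state.
- manip.read_state(): the state, without advancing time (a new reading comes with each control period).
- manip.snapshot(name): name is "scene" or "top" or "wrist"; returns a dict with "pixels" (400x640x3 uint8, red, green, blue), "depth" (400x640 float32, mm along the optical axis (not along the pixel's ray), 0 where there is no reading), "fx", "fy", "cx", "cy" (pixels), "world_to_cam" (4x4, takes a point from world to camera coordinates). Camera axes: x right, y down, z forward; pixel columns grow to the right and rows downward; lengths in mm; the calibration is good to about 2 mm. A picture is of the moment at which its call begins.
- manip.sign_off(): hands the job in, once; it reports no verdict.
Trained networks look in a picture, given as the dict that the camera call returned (one of the last four; its "shot" number tells which), for a name from the list of things; names that differ only in an ending like _2 or _b are one class to them, and where a whole thing is asked for, a point or a joint stands for the part that bears it (a point fixed in the world has none). Each returns a list of dicts, best first, with "confidence" (0 to 1); they miss things now and then, are a little off and sometimes report something else, mostly with a low value. They report only what shows in the picture. A call takes as long as a camera call.
- manip.find_in(picture, thing): "rect" ([left, top, right, bottom] in pixels, round what is visible of it).
The state is a dict: "t": time; "q": joint angles; "joint_velocities": joint speeds; "effort": joint torques, N m; "ee_pos": TCP position; "ee_rot": TCP orientation; "contact_force": force on the tool from outside, world axes, zero at the start; "ft_torque": the same for the moment, N m; "width": opening from 0.0 (shut) to 1.0 (fully open).
Only numpy, scipy, OpenCV 4.12 (cv2) and the standard library are available. Lean on these libraries where they do the work, as an engineer would, in place of code of your own. Each camera call takes 0.05 s, during which the arm holds its last target. There are 200 camera calls.

## Working session

There is one attempt and no reset: what is moved stays moved. The work goes in short steps, Python scripts to look and compute and a shell command to move; the robot and the scene stay as the last step left them, time stands still between calls to the robot, and variables do not carry over. Pictures are saved under pics/ and viewed, about 8 in all and at most 12, crops included, and the job is handed in when it is done.

```bash
mkdir -p pics; ls; cat > h.py <<'E'
import numpy as np, cv2, json
from cell import manip
from scipy.spatial.transform import Rotation as R
def cloud(p):
    d=p["depth"]; v,u=np.indices(d.shape)
    c=np.stack([(u-p["cx"])/p["fx"]*d,(v-p["cy"])/p["fy"]*d,d],-1)
    T=np.linalg.inv(np.array(p["world_to_cam"])); w=c@T[:3,:3].T+T[:3,3]; w[d==0]=np.nan
    return w
def save(p,n): cv2.imwrite("pics/"+n+".png",cv2.cvtColor(p["pixels"],cv2.COLOR_RGB2BGR))
E
python3 - <<'E'
from h import *
s=manip.read_state(); print(s)
for n in("scene","top"):
    p=manip.snapshot(n); save(p,n); w=cloud(p); np.savez("/tmp/"+n,w=w,px=p["pixels"])
    T=np.linalg.inv(np.array(p["world_to_cam"]));print(n,T[:3,3].round(),T[:3,2].round(2))
    for t in["scanner_mid","stand","carton_mid","code","crate","lowbox_mid","tin_mid","jar_mid"]:
        for f in manip.find_in(p,t)[:2]:
            l,a,r,b=[int(x) for x in f["rect"]]; c=w[a:b,l:r].reshape(-1,3)
            print(t,round(f["confidence"],2),[l,a,r,b],np.nanmedian(c,0).round())
E
```

```text
pics
{'t': 0.0, 'q': array([ 1.5771745 ,  0.50182645, -0.42677103,  1.55146188,  0.22082158,
        1.13826615, -0.21033759]), 'joint_velocities': array([ 0.00019034, -0.00012684,  0.00023822,  0.0005998 , -0.00117172,
        0.00122827, -0.00077992]), 'effort': array([-2.39855308e-04, -5.66592193e+01, -5.81657454e+00, -2.79110062e+01,
       -6.89968653e-02,  3.10496707e-02,  2.18144896e-04]), 'ee_pos': array([ 164.86941467, -628.02606377,  225.68503452]), 'ee_rot': array([-3.13968927e+00, -3.76883174e-05,  2.56832779e-01]), 'contact_force': array([0.26150666, 0.1657744 , 0.54552178]), 'ft_torque': array([-0.04401166,  0.03362008,  0.01267367]), 'width': 1.0003162171666207}
scene [1118. -925.  859.] [-0.4   0.71 -0.58]
scanner_mid 0.81 [284, 190, 322, 233] [548.  17.   3.]
scanner_mid 0.61 [331, 122, 365, 186] [576. 295.  13.]
stand 0.57 [331, 119, 368, 187] [575. 311.  12.]
carton_mid 0.9 [230, 199, 268, 260] [ 538. -209.  103.]
carton_mid 0.67 [331, 118, 364, 186] [573. 303.  13.]
crate 0.7 [169, 222, 293, 330] [ 552. -290.   22.]
lowbox_mid 0.63 [285, 189, 323, 232] [548.  21.   3.]
lowbox_mid 0.59 [215, 238, 254, 286] [ 545. -285.   76.]
tin_mid 0.6 [207, 268, 233, 304] [ 560. -360.   71.]
jar_mid 0.82 [337, 203, 373, 258] [754. -61.  65.]
top [ 448.  -39. 1374.] [ 0.12  0.   -0.99]
scanner_mid 0.95 [282, 187, 325, 249] [553.  10.   1.]
stand 0.97 [155, 173, 229, 226] [594. 310.  11.]
carton_mid 0.7 [368, 207, 390, 241] [ 526. -181.  164.]
code 0.96 [370, 202, 392, 241] [ 531. -187.  164.]
crate 0.7 [280, 190, 321, 247] [552.  18.   2.]
crate 0.63 [351, 181, 460, 253] [ 546. -262.   10.]
lowbox_mid 0.62 [397, 206, 417, 237] [ 533. -258.  106.]
lowbox_mid 0.41 [278, 187, 323, 247] [556.  18.   1.]
tin_mid 0.78 [425, 203, 450, 223] [ 556. -344.   76.]
tin_mid 0.34 [155, 176, 230, 226] [590. 308.  12.]
jar_mid 0.55 [302, 120, 333, 159] [749. -32. 113.]
```

```bash
python3 - <<'E'
from h import *
a=cv2.imread("pics/scene.png")[80:340,130:420]; b=cv2.imread("pics/top.png")[100:280,130:480]
a=cv2.resize(a,(0,0),fx=2.2,fy=2.2)[:, :]; b=cv2.resize(b,(0,0),fx=2.2,fy=2.2)
cv2.imwrite("pics/a.png",a);cv2.imwrite("pics/b.png",b)
w=np.load("/tmp/top.npz")["w"];px=np.load("/tmp/top.npz")["px"].astype(int)
def rect(m,n):
    c=w[m]; r=cv2.minAreaRect(c[:,:2].astype(np.float32)); print(n,len(c),c.mean(0).round(1),np.array(r[0]).round(1),np.array(r[1]).round(1),round(r[2],1))
def reg(l,a,r,b,lo,hi):
    m=np.zeros(w.shape[:2],bool); m[a:b,l:r]=True; return m&(w[...,2]>lo)&(w[...,2]<hi)
rect(reg(275,180,330,255,12,45),"scanner all")
rect(reg(275,180,330,255,31,45),"scanner head")
rect(reg(275,180,330,255,20,31),"scanner handle")
rect(reg(150,165,235,232,5,20),"foot")
rect(reg(145,160,235,235,120,200),"cradle")
rect(reg(145,160,235,235,154,200),"cradle walls")
rect(reg(360,195,395,250,150,180),"carton")
rect(reg(393,195,420,250,90,120),"low")
rect(reg(420,195,455,250,60,85),"tin")
rect(reg(295,110,340,170,100,130),"jar")
rect(reg(340,170,470,260,66,82),"crate")
E
```

```text
scanner all 947 [560.8  18.6  30.2] [552.9  22. ] [ 60.7 160.5] 60.1
scanner head 407 [592.2  -0.8  35.2] [555.9  22.3] [ 59.5 153.1] 58.4
scanner handle 523 [537.3  33.4  26.7] [551.6  18.8] [ 60.2 161. ] 63.2
foot 674 [572.2 287.8  10.5] [613.3 320.7] [236.4 184.6] 89.0
cradle 1601 [592.2 275.1 142.3] [590.8 281.5] [ 78.7 179.1] 14.1
cradle walls 211 [588.6 286.4 158.5] [589.7 283.1] [ 78.5 174.6] 14.6
carton 478 [ 526.7 -191.   167. ] [ 526.8 -191.7] [34.3 79.6] 84.9
low 453 [ 530.5 -265.9  106.8] [ 530.5 -267.3] [35.5 80. ] 86.8
tin 408 [ 549.6 -346.9   75.4] [ 530.9 -352.9] [ 72.2 142.9] 87.9
jar 634 [751.1 -36.  118.4] [752.2 -36.4] [69.9 71.4] 89.0
crate 1657 [ 540.2 -285.6   74.4] [ 535.9 -269.2] [170.6 281.3] 0.8
```

View pics/b.png

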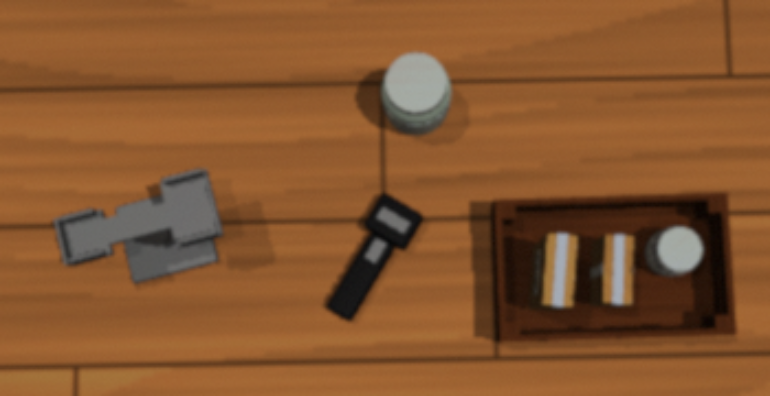

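View pics/a.png

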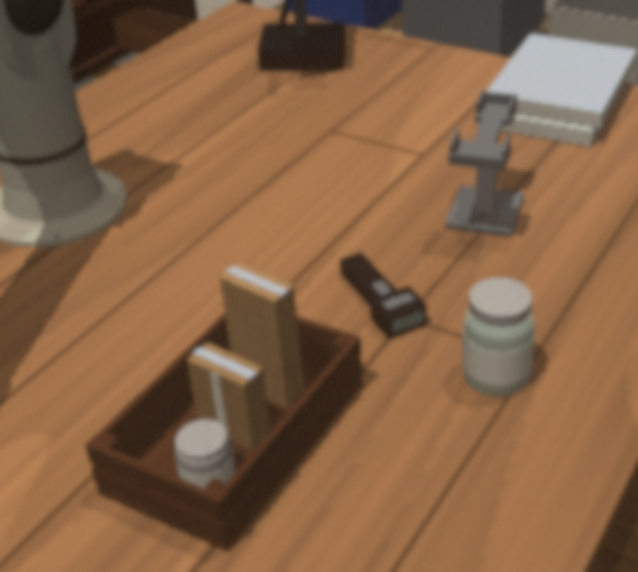

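The scene view shows the robot at upper left and the crate at lower left. In the crate, from far to near, are the tall carton, the low box and the tin. The scanner lies mid-counter with its window towards the jar. In the top crop the stand's wide head end (about 190,205) points right, which is −y. The measured sizes and heights match the given ones: scanner 160×60, carton 34×80 with its top at 167, crate 170×281.

```bash
cat > plan.py <<'E'
import sys; from h import *
def plan(x,y,z,yaw):  # world target mm, tool-x yaw deg, tool down
    s=manip.read_state(); A=R.from_euler("xyz",s["ee_rot"]); B=R.from_euler("xyz",[np.pi,0,np.radians(yaw)])
    sl=A.inv().apply(np.array([x,y,z])-s["ee_pos"]); ro=(A.inv()*B).as_rotvec(degrees=True)
    print("t",round(s["t"],2),"ee",s["ee_pos"].round(1),np.degrees(s["ee_rot"]).round(2),"F",s["contact_force"].round(1),"w",round(s["width"],3),"q",s["q"].round(2))
    print("slide",sl.round(1),"rot",ro.round(1),"rows",max(np.linalg.norm(sl)/62.5,np.linalg.norm(ro)/10.7).round(1))
if __name__=="__main__": plan(*map(float,sys.argv[1:]))
E
python3 plan.py 530 5 230 -30
```

```text
t 0.9 ee [ 165.1 -628.7  226.8] [180.    -0.    14.72] F [0.  0.5 0.3] w 1.0 q [ 1.58  0.5  -0.43  1.55  0.22  1.14 -0.21]
slide [ 513.9 -520.2   -3.2] rot [ 0.  -0.  44.7] rows 11.7
```

```bash
python3 -m inch '{"fingers":[0,0,0,0,0,0,0,0],"slide":[[514,-520,-20],[514,-520,-20],[514,-520,-20],[514,-520,-20],[514,-520,-20],[514,-520,-20],[514,-520,-20],[514,-520,-20]],"rot":[[0,0,45],[0,0,45],[0,0,45],[0,0,45],[0,0,45],[0,0,45],[0,0,45],[0,0,45]]}'; python3 plan.py 545 15 230 -30
```

```text
t: 1.9
ee_pos: [415.0, -195.0, 240.9]
ee_rot: [3.141, -0.001, -0.529]
contact_force: [1.2, -0.4, -0.6]
width: 0.999
t 1.9 ee [ 415.  -195.   240.9] [ 1.7997e+02 -9.0000e-02 -3.0290e+01] F [ 1.2 -0.4 -0.6] w 0.999 q [ 0.93  0.14 -0.6   1.99  0.1   1.03 -1.81]
slide [   6.3 -246.8   10.8] rot [ 0.  -0.1 -0.3] rows 4.0
```

```bash
python3 -m inch '{"fingers":[0,0,0,0,0,0,0,0],"slide":[[10,-247,10],[10,-247,10],[10,-247,10],[10,-247,10],[10,-247,10],[10,-247,10],[10,-247,10],[10,-247,10]],"rot":[[0,0,-90],[0,0,-90],[0,0,-90],[0,0,-90],[0,0,-90],[0,0,-90],[0,0,-90],[0,0,-90]]}'; python3 plan.py 552 20 230 150
```

```text
t: 2.9
ee_pos: [547.4, 11.7, 230.5]
ee_rot: [3.141, -0.0, 0.978]
contact_force: [0.2, 0.6, 0.5]
width: 1.0
t 2.9 ee [547.4  11.7 230.5] [179.98  -0.    56.02] F [0.2 0.6 0.5] w 1.0 q [ 0.69  0.44 -0.97  1.79  0.4   1.12 -1.01]
slide [ 9.5 -0.9  0.5] rot [  0.   0. -94.] rows 8.8
```

```bash
python3 -m inch '{"fingers":[0,0,0,0,0,0,0,0],"slide":[[10,0,0],[10,0,0],[10,0,0],[10,0,0],[10,0,0],[10,0,0],[10,0,0],[10,0,0]],"rot":[[0,0,-92],[0,0,-92],[0,0,-92],[0,0,-92],[0,0,-92],[0,0,-92],[0,0,-92],[0,0,-92]]}'; python3 plan.py 557 19.5 230 150
python3 - <<'E'
from h import *
p=manip.snapshot("wrist"); save(p,"w1"); w=cloud(p); np.savez("/tmp/w1",w=w,px=p["pixels"])
T=np.linalg.inv(np.array(p["world_to_cam"]));print(T[:3,3].round(),T[:3,2].round(2), p["fx"])
m=(w[...,2]>12)&(w[...,2]<60)&(np.hypot(w[...,0]-557,w[...,1]-20)<130)
c=w[m]; print(len(c)); r=cv2.minAreaRect(c[:,:2].astype(np.float32)); print(r)
hm=c[c[:,2]>32]; print(hm.mean(0)); print(cv2.minAreaRect(hm[:,:2].astype(np.float32)))
print(np.percentile(c[:,2],[5,50,95]))
print(np.nanmedian(w[(abs(w[...,2])<8)][:,2]))
E
```

```text
t: 3.9
ee_pos: [553.1, 19.6, 230.4]
ee_rot: [-3.141, 0.0, 2.477]
contact_force: [0.4, -0.9, 0.8]
width: 1.002
t 3.9 ee [553.1  19.6 230.4] [-1.7999e+02  2.0000e-02  1.4193e+02] F [ 0.4 -0.9  0.8] w 1.002 q [ 0.84  0.64 -1.3   1.78  0.66  1.25  0.27]
slide [-3.1  2.4  0.4] rot [-0.   0.  -8.1] rows 0.8
[494.  64. 388.] [ 0.21 -0.17 -0.96] 329.22033249103356
5482
((551.0130615234375, 23.468570709228516), (60.05320739746094, 159.30523681640625), 58.03622817993164)
[596.72699262  -4.91839933  35.0662837 ]
((597.630126953125, -5.438133239746094), (59.12864303588867, 48.91907501220703), 58.015838623046875)
[24.56156708 27.92734177 36.26696102]
-0.8911316778184357
```

View pics/w1.png

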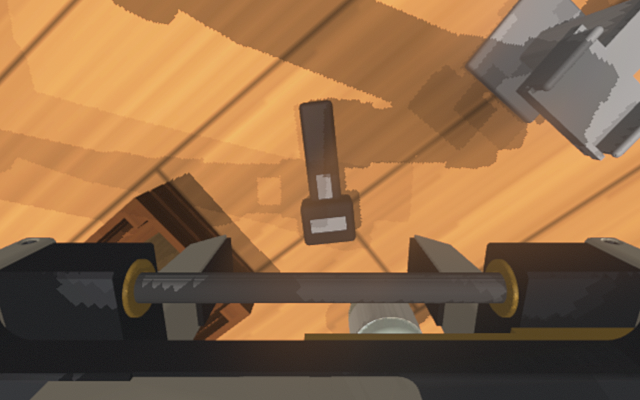

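The wrist picture shows the scanner at about (327,170) with its head end at (328,220), centred between the fingers. The fit gives scanner_mid (555,21) at yaw −32°, in agreement with the top view.

```bash
python3 plan.py 555.2 20.9 45 148; python3 -m inch '{"fingers":[0,0,0,0,0,0,0,0],"slide":[[-1,2,0],[-1,2,40],[-1,2,80],[-1,2,120],[-1,2,150],[-1,2,170],[-1,2,185],[-1,2,185]],"rot":[[0,0,-6],[0,0,-6],[0,0,-6],[0,0,-6],[0,0,-6],[0,0,-6],[0,0,-6],[0,0,-6]]}'; python3 plan.py 555.2 20.9 4 148
```

```text
t 3.95 ee [553.   19.4 230.2] [-1.7998e+02 -1.0000e-02  1.4232e+02] F [ 0.3  0.3 -1.4] w 1.0 q [ 0.84  0.64 -1.3   1.78  0.66  1.25  0.28]
slide [ -0.8   2.6 185.2] rot [-0.  -0.  -5.7] rows 3.0
t: 4.95
ee_pos: [554.7, 20.8, 44.9]
ee_rot: [-3.141, -0.001, 2.576]
contact_force: [0.4, -0.6, 0.0]
width: 1.002
t 4.95 ee [554.7  20.8  44.9] [-1.7997e+02 -4.0000e-02  1.4757e+02] F [ 0.4 -0.6  0. ] w 1.002 q [ 0.7   0.86 -1.08  1.9   0.93  0.99  0.19]
slide [-0.4  0.4 40.9] rot [-0.  -0.  -0.4] rows 0.7
```

```bash
python3 -m inch '{"fingers":[0,0,0,0,1,1,1,1],"slide":[[0,0,15],[0,0,30],[0,0,41],[0,0,41],[0,0,41],[0,0,41],[0,0,41],[0,0,41]],"rot":[[0,0,0],[0,0,0],[0,0,0],[0,0,0],[0,0,0],[0,0,0],[0,0,0],[0,0,0]]}'; python3 plan.py 555.2 20.9 240 148
```

```text
t: 5.95
ee_pos: [555.1, 20.8, 4.6]
ee_rot: [3.141, 0.0, 2.576]
contact_force: [0.0, -0.2, 0.8]
width: 0.615
t 5.95 ee [555.1  20.8   4.6] [1.7999e+02 2.0000e-02 1.4760e+02] F [ 0.  -0.2  0.8] w 0.615 q [ 0.66  0.91 -1.02  1.91  0.99  0.93  0.15]
slide [-1.000e-01  2.000e-01 -2.354e+02] rot [ 0.   0.  -0.4] rows 3.8
```

```bash
python3 -m inch '{"fingers":[1,1,1,1,1],"slide":[[0,0,0],[0,0,0],[0,0,0],[0,0,0],[0,0,-5]],"rot":[[0,0,0],[0,0,0],[0,0,0],[0,0,0],[0,0,0]]}'
```

```text
t: 6.58
ee_pos: [554.4, 20.6, 9.0]
ee_rot: [-3.141, -0.001, 2.576]
contact_force: [-0.2, -0.1, -1.8]
width: 0.388
```

```bash
python3 -m inch '{"fingers":[1,1,1,1,1,1,1,1],"slide":[[0,0,-20],[0,0,-50],[0,0,-90],[0,0,-130],[0,0,-170],[0,0,-200],[0,0,-220],[0,0,-220]],"rot":[[0,0,0],[0,0,0],[0,0,0],[0,0,0],[0,0,0],[0,0,0],[0,0,0],[0,0,0]]}'
python3 - <<'E'
from h import *
p=manip.snapshot("top"); save(p,"t2"); w=cloud(p)
# refine stand from accumulated top cloud (first shot, unobstructed)
w=np.load("/tmp/top.npz")["w"]
m=np.zeros(w.shape[:2],bool); m[150:240,140:240]=True
c=w[m&(w[...,2]>128)&(w[...,2]<200)]
print(np.percentile(c[:,2],[2,25,50,75,98]).round(1))
for yaw in(-74,-75,-76):
    d=np.array([np.cos(np.radians(yaw)),np.sin(np.radians(yaw))]); n=np.array([-d[1],d[0]])
    q=np.c_[(c[:,:2]-[590,282])@d,(c[:,:2]-[590,282])@n]
    print(yaw,"len",q[:,0].min().round(1),q[:,0].max().round(1))
    for a,b in((-85,-50),(-32,0),(0,28),(42,85)):
        k=q[(q[:,0]>a)&(q[:,0]<b),1]; print(a,b,np.percentile(k,[1,99]).round(1),np.percentile(k,[1,99]).mean().round(2))
E
python3 plan.py 591 277 230 104.6
```

```text
t: 7.58
ee_pos: [555.6, 21.0, 230.9]
ee_rot: [3.141, 0.002, 2.576]
contact_force: [-0.4, 1.0, -1.9]
width: 0.39
[133.4 137.7 139.9 143.2 161.1]
-74 len -88.9 91.0
-85 -50 [-25.1  28.4] 1.65
-32 0 [-14.2  15.9] 0.87
0 28 [-15.   14.6] -0.21
42 85 [-40.6  36.8] -1.93
-75 len -88.6 90.5
-85 -50 [-26.1  27.4] 0.66
-32 0 [-14.3  15.5] 0.6
0 28 [-14.8  14.9] 0.08
42 85 [-39.4  38. ] -0.69
-76 len -89.0 90.2
-85 -50 [-26.9  26.4] -0.25
-32 0 [-14.6  15.3] 0.31
0 28 [-14.6  15.3] 0.31
42 85 [-38.3  39. ] 0.33
t 7.62 ee [554.9  20.6 229.5] [-1.7998e+02  4.0000e-02  1.4760e+02] F [-0.2 -0.1 -2.9] w 0.387 q [ 0.84  0.66 -1.31  1.77  0.67  1.25  0.36]
slide [106.9 235.8  -0.6] rot [ 0.  0. 43.] rows 4.1
```

```bash
python3 -m inch '{"fingers":[1,1,1,1,1,1,1,1],"slide":[[14,30,0],[35,77,0],[55,122,0],[75,166,0],[93,205,0],[102,225,0],[107,236,0],[107,236,0]],"rot":[[0,0,6],[0,0,14],[0,0,22],[0,0,30],[0,0,36],[0,0,41],[0,0,43.3],[0,0,43.3]]}'; python3 plan.py 591.6 276.6 190 104.3
python3 - <<'E'
from h import *
p=manip.snapshot("wrist"); save(p,"w3"); w=cloud(p); np.savez("/tmp/w3",w=w,px=p["pixels"])
d0=np.radians(-75.7); d=np.array([np.cos(d0),np.sin(d0)]); n=np.array([-d[1],d[0]])
q=np.dstack([(w[...,:2]-[590.4,281.4])@d,(w[...,:2]-[590.4,281.4])@n,w[...,2]]).reshape(-1,3)
q=q[np.isfinite(q[:,0])&(abs(q[:,0])<110)&(abs(q[:,1])<60)]
for nm,lo,hi in(("cradle",125,170),("scanner",205,268)):
    c=q[(q[:,2]>lo)&(q[:,2]<hi)]; print(nm,len(c), np.percentile(c,[0,100],0).round(1).tolist() if len(c) else 0)
    for a in range(-100,100,20):
        k=c[(c[:,0]>a)&(c[:,0]<a+20)]
        if len(k)>30: print(a,len(k),np.percentile(k[:,1],[1,99]).round(1),np.percentile(k[:,2],[5,95]).round(1))
E
```

```text
t: 8.62
ee_pos: [589.8, 278.4, 227.6]
ee_rot: [-3.139, -0.0, 1.823]
contact_force: [0.5, -0.1, -3.1]
width: 0.393
t 8.62 ee [589.8 278.4 227.6] [-179.84   -0.    104.47] F [ 0.5 -0.1 -3.1] w 0.393 q [ 0.18  0.69 -1.02  1.53  0.6   1.27 -0.67]
slide [-2.2  1.4 37.6] rot [-0.2  0.   0.2] rows 0.6
cradle 418 [[-89.0, -27.8, 141.0], [-43.8, 26.1, 161.1]]
-100 328 [-27.6  25.7] [153.8 158.4]
-80 54 [24.6 26.1] [158.  160.8]
-60 36 [24.8 26. ] [157.4 160.1]
scanner 20271 [[-80.6, -36.2, 225.4], [31.2, 30.0, 268.0]]
-100 46 [-16.8   9.6] [245.  246.4]
-80 4479 [-21.1  13.6] [247.3 251.1]
-60 4092 [-20.9  14. ] [248.  251.2]
-40 3644 [-20.9  14.2] [248.  251.1]
-20 5227 [-33.1  27.1] [237.3 261.7]
0 731 [-20.9  15.1] [248.3 263.1]
20 2052 [-25.7  19.7] [238.7 253.1]
```

View pics/w3.png

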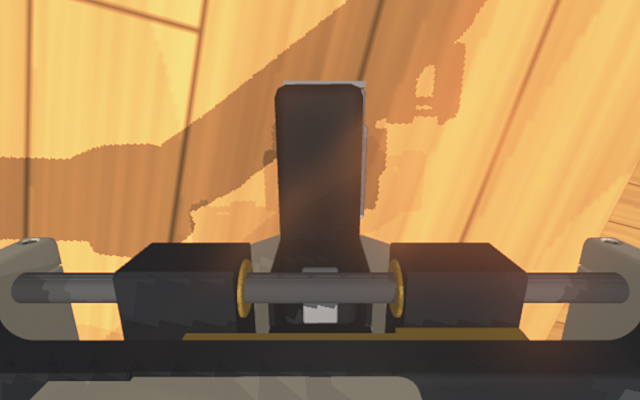

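The wrist picture shows the scanner in the grip, handle rear at (320,85), with the cradle's rear just visible below and slightly right of it at (362,85–215). So the scanner sits about 2 mm to one side and needs a small shift before I lower it.

```bash
python3 plan.py 592.1 277.4 176 104.3
```

```text
t 8.68 ee [590.2 277.3 227.7] [-1.7985e+02  4.0000e-02  1.0443e+02] F [-0.8 -0.4 -2.8] w 0.393 q [ 0.18  0.68 -1.02  1.53  0.6   1.27 -0.67]
slide [-0.3  2.  51.7] rot [-0.1  0.   0.1] rows 0.8
```

```bash
python3 -m inch '{"fingers":[1,1,1,1,1,1],"slide":[[-0.5,2,10],[-0.5,2,25],[-0.5,2,40],[-0.5,2,51],[-0.5,2,51],[-0.5,2,51]],"rot":[[0,0,0],[0,0,0],[0,0,0],[0,0,0],[0,0,0],[0,0,0]]}'; cat > m.py <<'E'
from h import *
p=manip.snapshot("wrist"); save(p,"w4"); w=cloud(p)
d0=np.radians(-75.7); d=np.array([np.cos(d0),np.sin(d0)]); n=np.array([-d[1],d[0]])
q=np.dstack([(w[...,:2]-[590.4,281.4])@d,(w[...,:2]-[590.4,281.4])@n,w[...,2]]).reshape(-1,3)
q=q[np.isfinite(q[:,0])&(abs(q[:,0])<110)&(abs(q[:,1])<60)]
z=manip.read_state()["ee_pos"][2]
for nm,lo,hi in(("cradle",145,164),("scanner",z+18,z+30)):
    c=q[(q[:,2]>lo)&(q[:,2]<hi)]; print(nm,len(c),np.percentile(c[:,0],[0,100]).round(1))
    for a in range(-100,80,20):
        k=c[(c[:,0]>a)&(c[:,0]<a+20)]
        if len(k)>20: print(a,len(k),np.percentile(k[:,1],[1,99]).round(1),np.percentile(k[:,1],[1,99]).mean().round(1),np.percentile(k[:,2],[5,95]).round(1))
E
python3 m.py; python3 plan.py 592.1 277.4 144 104.3
```

```text
t: 9.43
ee_pos: [593.3, 277.8, 178.7]
ee_rot: [3.141, -0.0, 1.821]
contact_force: [-0.7, 1.1, -1.5]
width: 0.39
cradle 2348 [-89.  -42.4]
-100 1223 [-27.3  25.6] -0.8 [150.  159.6]
-80 643 [-27.6  26. ] -0.8 [158.4 161.1]
-60 482 [-27.6  25.9] -0.8 [158.2 161. ]
scanner 18583 [-78.9  32.7]
-80 4148 [-17.3  16.8] -0.3 [198.6 202.4]
-60 4093 [-17.5  17.1] -0.2 [199.4 202.4]
-40 3631 [-17.3  17.2] -0.1 [199.5 202.4]
-20 4083 [-28.5  28.9] 0.2 [198.8 206. ]
0 626 [-17.6  18. ] 0.2 [199.4 204.1]
20 2002 [-22.6  22.9] 0.2 [198.2 204.3]
t 9.47 ee [593.4 277.8 179. ] [ 1.7994e+02 -2.0000e-02  1.0431e+02] F [-0.2  0.3 -1.2] w 0.393 q [ 0.16  0.73 -0.99  1.57  0.64  1.19 -0.7 ]
slide [-0.1 -1.4 35. ] rot [ 0.1 -0.   0. ] rows 0.6
```

```bash
python3 -m inch '{"fingers":[1,1,1,1,1,1,1,1],"slide":[[1,-0.7,0],[1,-0.7,6],[1,-0.7,13],[1,-0.7,20],[1,-0.7,26],[1,-0.7,30],[1,-0.7,33],[1,-0.7,33]],"rot":[[0,0,0],[0,0,0],[0,0,0],[0,0,0],[0,0,0],[0,0,0],[0,0,0],[0,0,0]]}'; python3 m.py;  python3 plan.py 592.1 277.4 144.6 104.3
```

```text
t: 10.48
ee_pos: [592.2, 278.2, 145.2]
ee_rot: [-3.141, 0.0, 1.82]
contact_force: [0.3, -0.2, -2.3]
width: 0.388
cradle 6371 [-89.   31.5]
-100 1836 [-27.3  25.7] -0.8 [148.7 159.6]
-80 1942 [-27.3  25.9] -0.7 [148.3 163.2]
-60 1410 [-27.3  25.8] -0.8 [148.8 162.5]
-40 72 [-19.1  16.9] -1.1 [162.3 163.9]
-20 803 [-33.   31.6] -0.7 [148.2 163.7]
20 294 [-22.6  20.9] -0.9 [148.6 163.8]
scanner 18547 [-79.2  32.2]
-80 4270 [-18.4  15.8] -1.3 [165.  168.8]
-60 4070 [-18.4  15.9] -1.2 [165.9 168.8]
-40 3614 [-18.2  16.2] -1.0 [165.9 168.8]
-20 4062 [-29.5  27.9] -0.8 [165.2 172.3]
0 613 [-18.5  16.6] -0.9 [165.9 170.6]
20 1918 [-23.6  21.9] -0.8 [164.7 170.8]
t 10.53 ee [592.3 278.2 145.4] [179.99  -0.   104.3 ] F [ 0.4 -0.5 -2. ] w 0.386 q [ 0.15  0.77 -0.96  1.6   0.67  1.14 -0.72]
slide [-0.8 -0.4  0.8] rot [ 0. -0.  0.] rows 0.0
```

```bash
python3 -m inch '{"fingers":[1,1,0,0,0,0,0,0],"slide":[[0,0,0.8],[0,0,0.8],[0,0,0.8],[0,0,0.8],[0,0,0.8],[0,0,0.8],[0,0,0.8],[0,0,0.8]],"rot":[[0,0,0],[0,0,0],[0,0,0],[0,0,0],[0,0,0],[0,0,0],[0,0,0],[0,0,0]]}'; python3 -m inch '{"fingers":[0,0,0,0,0,0,0,0],"slide":[[0,0,-10],[0,0,-25],[0,0,-50],[0,0,-80],[0,0,-100],[0,0,-100],[0,0,-100],[0,0,-100]],"rot":[[0,0,0],[0,0,0],[0,0,0],[0,0,0],[0,0,0],[0,0,0],[0,0,0],[0,0,0]]}'; sed -i 's/,z+18,z+30/,163.5,182/' m.py; python3 m.py; python3 plan.py 526.8 -191.7 260 -5
```

```text
t: 11.52
ee_pos: [592.2, 278.2, 144.6]
ee_rot: [3.142, 0.0, 1.82]
contact_force: [0.0, -0.7, 0.3]
width: 0.978
t: 12.52
ee_pos: [591.7, 277.7, 243.2]
ee_rot: [-3.14, 0.001, 1.82]
contact_force: [0.2, -0.2, -0.8]
width: 0.996
cradle 2636 [-89.   62.8]
-100 606 [-27.2  25.5] -0.9 [146.  159.7]
-80 663 [-27.6  25.7] -1.0 [149.  163.4]
-60 506 [-27.5  25.6] -1.0 [152.4 162.8]
-40 40 [-18.9  16.8] -1.1 [162.  163.9]
-20 40 [-19.   16.7] -1.2 [162.4 163.9]
0 49 [-18.8  17.2] -0.8 [162.1 163.9]
20 342 [-38.8  35.8] -1.5 [147.2 163.6]
40 387 [-39.9  37.5] -1.2 [147.1 160.7]
scanner 9459 [-79.2  79.4]
-80 1447 [-18.5  15.4] -1.6 [164.6 168.2]
-60 1417 [-18.2  15.7] -1.3 [165.2 168.1]
-40 1320 [-18.   16.1] -1.0 [165.1 168.2]
-20 1262 [-18.   15.8] -1.1 [165.3 168.6]
0 1163 [-17.8  16.1] -0.8 [165.2 169.9]
20 1806 [-29.   27.9] -0.5 [165.  175.7]
40 842 [-29.6  29.2] -0.2 [173.2 176.4]
60 202 [-27.2  26.9] -0.1 [173.1 175.3]
t 12.57 ee [591.8 277.8 243.3] [-1.7989e+02  2.0000e-02  1.0431e+02] F [ 0.1 -0.3 -0.6] w 1.002 q [ 0.18  0.67 -1.03  1.51  0.59  1.3  -0.66]
slide [-438.9 -179.   -16.2] rot [-1.000e-01  1.000e-01  1.093e+02] rows 10.2
```

Seated: the handle top reads 168 and the head top 176, which is nominal, and the scanner is centred and let go. Next is the carton.

```bash
python3 -m inch '{"fingers":[0,0,0,0,0,0,0,0],"slide":[[-439,-179,-20],[-439,-179,-20],[-439,-179,-20],[-439,-179,-20],[-439,-179,-20],[-439,-179,-20],[-439,-179,-20],[-439,-179,-20]],"rot":[[0,0,-71],[0,0,-71],[0,0,-71],[0,0,-71],[0,0,-71],[0,0,-71],[0,0,-71],[0,0,-71]]}';python3 plan.py 526.8 -191.7 260 175
```

```text
t: 13.58
ee_pos: [526.1, -195.6, 263.5]
ee_rot: [3.141, -0.001, 3.056]
contact_force: [0.4, 0.1, -0.1]
width: 0.998
t 13.57 ee [ 526.1 -195.6  263.5] [ 1.7996e+02 -8.0000e-02  1.7510e+02] F [ 0.4  0.1 -0.1] w 0.998 q [ 1.27  0.73 -1.46  1.72  0.74  1.39  1.18]
slide [-0.4  3.9  3.5] rot [ 0.  -0.1  0.1] rows 0.1
```

```bash
python3 - <<'E'
from h import *
import time
p=manip.snapshot("wrist"); save(p,"w5"); w=cloud(p)
for t in("code","carton_mid"): print([(round(f["confidence"],2),[int(x) for x in f["rect"]]) for f in manip.find_in(p,t)[:2]])
for n,lo,hi,x,y in(("carton",160,175,527,-192),("low",100,114,530,-267)):
    m=(w[...,2]>lo)&(w[...,2]<hi)&(np.hypot(w[...,0]-x,w[...,1]-y)<50); c=w[m]; print(n,len(c),c.mean(0).round(1),cv2.minAreaRect(c[:,:2].astype(np.float32)))
E
python3 plan.py 526.8 -191.7 260 175
```

```text
[(0.83, [302, 138, 347, 247])]
[(0.81, [302, 135, 342, 253]), (0.61, [104, 99, 387, 270])]
carton 4074 [ 522.6 -192.6  167.2] ((524.4180908203125, -192.61138916015625), (34.01963424682617, 80.62803649902344), 83.53131103515625)
low 2814 [ 526.1 -267.3  107. ] ((528.1144409179688, -268.151611328125), (35.38427734375, 80.81678009033203), 85.94631958007812)
t 13.72 ee [ 526.5 -194.2  263.5] [ 1.7993e+02 -7.0000e-02  1.7498e+02] F [-0.2  0.7 -0.4] w 0.997 q [ 1.27  0.73 -1.45  1.72  0.74  1.38  1.17]
slide [-0.1  2.5  3.5] rot [ 0.1 -0.1 -0. ] rows 0.1
```

View pics/w5.png

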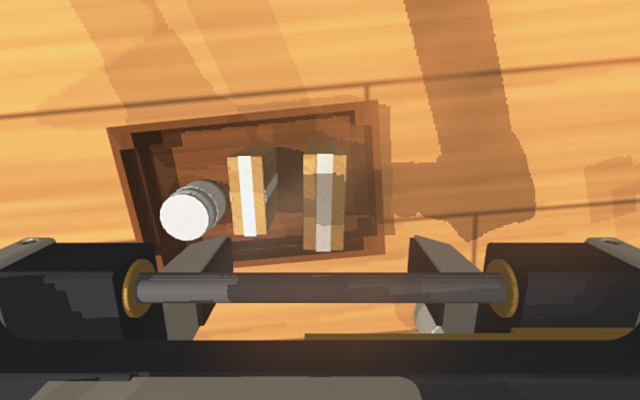

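The wrist picture shows the tall carton's top at (325,200), the low box at (248,195) and the tin at (190,212). The fit gives the carton at (525.5,−192), yaw 84°, in agreement with the top view.

```bash
python3 -m inch '{"fingers":[0,0,0,0,0,0,0,0],"slide":[[0.8,2,20],[0.8,2,50],[0.8,2,80],[0.8,2,105],[0.8,2,122],[0.8,2,133],[0.8,2,139],[0.8,2,139]],"rot":[[0,0,0.8],[0,0,0.8],[0,0,0.8],[0,0,0.8],[0,0,0.8],[0,0,0.8],[0,0,0.8],[0,0,0.8]]}';python3 plan.py 525.7 -192.2 124 174.2
```

```text
t: 14.72
ee_pos: [526.8, -189.3, 125.7]
ee_rot: [3.142, 0.0, 3.045]
contact_force: [0.5, 0.9, -0.1]
width: 1.001
t 14.72 ee [ 526.8 -189.3  125.7] [1.8000e+02 1.0000e-02 1.7449e+02] F [ 0.5  0.9 -0.1] w 1.001 q [ 1.18  0.86 -1.29  1.85  0.9   1.18  1.05]
slide [ 0.8 -3.   1.7] rot [0.  0.  0.3] rows 0.1
```

```bash
python3 -m inch '{"fingers":[1,1,1,1,1,1,1,1],"slide":[[0,0,0],[0,0,0],[0,0,0],[0,0,0],[0,0,0],[0,0,0],[0,0,0],[0,0,0]],"rot":[[0,0,0],[0,0,0],[0,0,0],[0,0,0],[0,0,0],[0,0,0],[0,0,0],[0,0,0]]}';python3 plan.py 525.7 -192.2 224 174.2
```

```text
t: 15.72
ee_pos: [526.6, -189.4, 125.5]
ee_rot: [-3.142, -0.0, 3.046]
contact_force: [0.6, -0.7, -0.3]
width: 0.37
t 15.72 ee [ 526.6 -189.4  125.5] [-180.    -0.   174.5] F [ 0.6 -0.7 -0.3] w 0.37 q [ 1.18  0.86 -1.29  1.85  0.9   1.18  1.05]
slide [  0.6  -2.9 -98.5] rot [-0.  -0.   0.3] rows 1.6
```

```bash
python3 -m inch '{"fingers":[1,1,1,1,1,1,1,1],"slide":[[0,0,0],[0,0,-6],[0,0,-20],[0,0,-45],[0,0,-75],[0,0,-100],[0,0,-112],[0,0,-112]],"rot":[[0,0,0],[0,0,0],[0,0,0],[0,0,0],[0,0,0],[0,0,0],[0,0,0],[0,0,0]]}'
python3 - <<'E'
from h import *
p=manip.snapshot("wrist"); save(p,"w6"); w=cloud(p); s=manip.read_state()
z=s["ee_pos"][2]; m=(w[...,2]>z+25)&(w[...,2]<z+60)&(np.hypot(w[...,0]-526,w[...,1]+190)<50); c=w[m]
print(s["ee_pos"],len(c)); h=c[c[:,2]>np.median(c[:,2])-4]; print(np.percentile(h,[1,50,99],0).round(1), cv2.minAreaRect(h[:,:2].astype(np.float32)))
E
python3 plan.py 634.4 109.9 235 194.3
```

```text
t: 16.73
ee_pos: [527.0, -189.5, 238.5]
ee_rot: [-3.141, 0.001, 3.045]
contact_force: [-1.0, -0.2, -1.2]
width: 0.368
[ 526.40529935 -189.54789654  237.47060785] 10981
[[ 485.1 -209.1  277.2]
 [ 505.9 -188.   280.3]
 [ 540.3 -170.1  294.5]] ((513.1408081054688, -188.4444580078125), (50.62742233276367, 56.624759674072266), 84.33378601074219)
t 16.77 ee [ 526.4 -189.5  237.5] [-1.7997e+02 -1.0000e-02  1.7449e+02] F [-0.6  0.4 -1.8] w 0.366 q [ 1.25  0.75 -1.42  1.75  0.76  1.34  1.14]
slide [-78.7 308.4   2.3] rot [ -0.   -0.  -19.8] rows 5.1
```

View pics/w6.png

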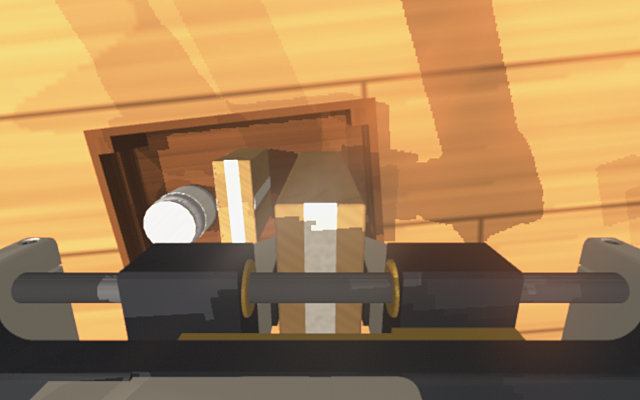

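The wrist picture shows the carton upright between the fingers, top at (320,250), with the low box (235,195) and tin (172,220) left standing in the crate. Now I carry it to the scan spot.

```bash
python3 -m inch '{"fingers":[1,1,1,1,1,1,1,1],"slide":[[-5,20,0],[-17,65,0],[-30,115,0],[-43,165,0],[-55,215,0],[-66,260,0],[-75,292,0],[-79,308,0]],"rot":[[0,0,0],[0,0,-3],[0,0,-6],[0,0,-10],[0,0,-14],[0,0,-17],[0,0,-19],[0,0,-19.8]]}'; python3 -m inch '{"fingers":[1,1,1,1],"slide":[[0,0,0],[0,0,0],[0,0,0],[0,0,0]],"rot":[[0,0,0],[0,0,0],[0,0,0],[0,0,0]]}'; python3 plan.py 634.1 109.9 195.5 194.3
```

```text
t: 17.77
ee_pos: [634.1, 111.9, 236.2]
ee_rot: [3.141, -0.002, -2.889]
contact_force: [-0.4, -0.6, -2.0]
width: 0.366
t: 18.27
ee_pos: [634.9, 108.2, 237.6]
ee_rot: [-3.141, -0.0, -2.894]
contact_force: [-0.6, -0.5, -2.2]
width: 0.365
t 18.27 ee [634.9 108.2 237.6] [-179.97   -0.   -165.81] F [-0.6 -0.5 -2.2] w 0.365 q [ 0.58  0.84 -1.33  1.54  0.82  1.41  1.02]
slide [ 0.3  1.8 42.1] rot [-0.  -0.  -0.1] rows 0.7
```

```bash
python3 -m inch '{"fingers":[1,1,1,1,1,1,1,1],"slide":[[0,1.5,6],[0,1.5,16],[0,1.5,26],[0,1.5,34],[0,1.5,39],[0,1.5,42],[0,1.5,42],[0,1.5,42]],"rot":[[0,0,0],[0,0,0],[0,0,0],[0,0,0],[0,0,0],[0,0,0],[0,0,0],[0,0,0]]}'; python3 plan.py 634.1 109.9 195.5 194.3
python3 - <<'E'
from h import *
p=manip.snapshot("scene"); t=manip.snapshot("top")
a=cv2.cvtColor(p["pixels"],cv2.COLOR_RGB2BGR)[80:340,130:420]; cv2.imwrite("pics/f1.png",cv2.resize(a,(0,0),fx=2.2,fy=2.2))
b=cv2.cvtColor(t["pixels"],cv2.COLOR_RGB2BGR)[100:280,130:480]; cv2.imwrite("pics/f2.png",cv2.resize(b,(0,0),fx=2.2,fy=2.2))
print([(f["confidence"],f["rect"]) for f in manip.find_in(t,"code")+manip.find_in(p,"code")])
for nm,q in(("scene",p),("top",t)):
    w=cloud(q); d0=np.radians(-75.7); d=np.array([np.cos(d0),np.sin(d0)]); n=np.array([-d[1],d[0]])
    Q=np.dstack([(w[...,:2]-[590.4,281.4])@d,(w[...,:2]-[590.4,281.4])@n,w[...,2]]).reshape(-1,3)
    c=Q[(abs(Q[:,0]-177)<45)&(abs(Q[:,1])<60)&(Q[:,2]>60)&(Q[:,2]<165)]
    if len(c)>20: print(nm,"carton",len(c),np.percentile(c,[1,99],0).round(1).tolist())
    c=Q[(abs(Q[:,0])<90)&(abs(Q[:,1])<35)&(Q[:,2]>171)&(Q[:,2]<182)]; 
    if len(c)>20: print(nm,"head",len(c),np.percentile(c,[1,99],0).round(1).tolist())
    for k,lo,hi,x,y in(("low",100,114,530,-267),("tin",70,84,548,-347),("jar",112,126,752,-36)):
        c=w[(w[...,2]>lo)&(w[...,2]<hi)&(np.hypot(w[...,0]-x,w[...,1]-y)<50)]
        if len(c)>10: print(nm,k,c.mean(0).round(1))
E
```

```text
t: 19.27
ee_pos: [634.5, 111.3, 195.9]
ee_rot: [3.142, 0.001, -2.892]
contact_force: [0.0, -0.3, -1.7]
width: 0.374
t 19.27 ee [634.5 111.3 195.9] [ 1.800e+02  3.000e-02 -1.657e+02] F [ 0.  -0.3 -1.7] w 0.374 q [ 0.57  0.88 -1.29  1.58  0.86  1.35  0.99]
slide [ 0.8 -1.2  0.4] rot [0. 0. 0.] rows 0.0
[(0.27, [155.7, 179.8, 228.9, 230.0]), (0.96, [326.9, 136.5, 353.8, 188.7]), (0.37, [341.5, 206.6, 374.3, 257.6])]
scene carton 739 [[167.0, -38.7, 79.9], [199.4, 39.0, 164.0]]
scene head 26 [[-4.2, 7.1, 171.0], [81.6, 29.2, 180.5]]
scene low [ 531.7 -273.7  107.8]
scene tin [ 555.7 -352.7   77.6]
scene jar [753.8 -44.1 119.7]
top head 310 [[-55.4, -29.0, 171.1], [77.4, 28.9, 179.6]]
top low [ 530.1 -266.4  107.1]
top tin [ 554.6 -346.5   77.3]
top jar [752.2 -35.9 119. ]
```

View pics/f1.png

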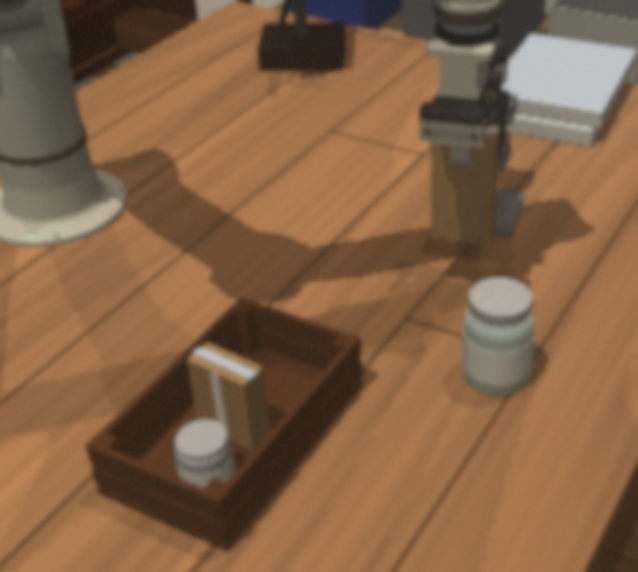

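View pics/f2.png

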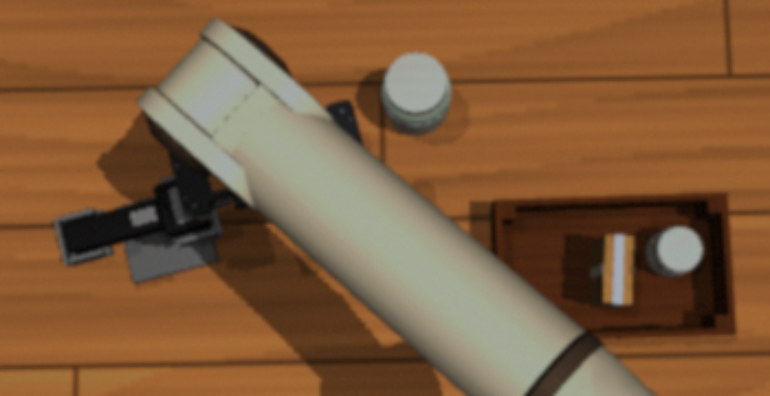

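The scene crop shows the carton upright under the gripper at (463,190) with no barcode on the visible far face, so the barcode faces the scanner. The low box, tin and jar are where they started. The top crop shows the scanner seated in the stand at (130,215), with the carton hidden under the arm. I let it settle, then hand in.

```bash
python3 -m inch '{"fingers":[1,1,1,1],"slide":[[0,0,0],[0,0,0],[0,0,0],[0,0,0]],"rot":[[0,0,0],[0,0,0],[0,0,0],[0,0,0]]}'; python3 - <<'E'
from h import *
s=manip.read_state(); print(abs(s["joint_velocities"]).max(), s["ee_pos"], s["width"], s["contact_force"])
print(manip.sign_off())
E
```

```text
t: 19.98
ee_pos: [634.4, 111.2, 195.6]
ee_rot: [3.142, 0.0, -2.892]
contact_force: [0.6, -0.3, -2.9]
width: 0.365
0.0026906760616311584 [634.36320268 111.18175296 195.58875623] 0.36543021328691183 [ 0.57475195 -0.31777761 -2.90086776]
the job is handed in; nothing more can be done
None
```

I seated the scanner in its stand with the window at the front end and let go of it. I then lifted the tall carton out of the crate and handed the job in at about 20 s, still holding it at the scan spot. The hand-in gave no verdict.

**Scanner:** After release its tops read 168 mm (handle) and 176 mm (head), which is fully down. It lay centred in the cradle to within about 1 mm, and its head end was at about 79 mm in the stand's frame (nominal 80). The last top view still showed it in place.

**Carton:** The measured tool position puts the barcode within about 2 mm of the scan spot. The scene camera showed the carton centred sideways, with its underside near 79 mm (78 expected). Its far face read 194–199 mm (194 expected), so the distance to the window could be up to 5 mm off. At hand-in the joints were still (below 0.003 rad/s) and the wrist force was about 3 N, roughly the carton's weight.

**Barcode:** I never saw it directly once the carton was in place. I know it faces the window from how the carton stood at the start and from the bare far face in the last picture.

**Other goods:** The low box, tin and jar were standing. In the top view the low box and jar read within 1 mm of the start. The tin's starting fit was rough, so its agreement is only about 5 mm plus the pictures.

The scene camera put all three about 6–8 mm away from the top camera's positions. I put that down to its slanted view of the tops, not to anything having moved.

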